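# Free the bridge blank: roll the knurled clamp nut loose and swing the bar aside

### The job

Loosen the big round knurled nut of the bridge jig by two full turns (to within a quarter turn) by rolling a fingertip around its rim, counter-clockwise seen from above; then, and not before, push the wooden clamp bar with a fingertip clockwise about the stud, roughly a quarter turn, so that it points well away from the bridge. Do not grip or lift anything, and leave the bridge and everything else on the bench where it is.

Things in the scene. Friction and masses are not known exactly. Their poses are not given: they have to be found in the camera images.
- jig: Flat plywood board, 220 x 310 x 18 mm, fixed to the bench. Origin: at bench height on the vertical axis of the threaded stud; z up. The board reaches from -90 to +130 mm along its x and from -75 to +235 mm along its y. The bridge lies on it along its +y. The stud is 12 mm thick, its top 88 mm above the bench.
- nut (a joint): Rotation of the big round brass nut on the stud, rad: 0 = tight (every start), growing counter-clockwise seen from above = loosening; one full turn is 6.28. It turns stiffly (0.04 N m) and stays where it is left; it has a stop at 0. It climbs 3 mm per turn and the bar climbs with it.
- nut_top (a point): Centre of the nut's top face, on the stud axis, 75 mm above the bench when tight, 81 after two turns; turns with the nut. Nut: brass disc, vertical axis, 20 mm high, coarsely knurled rim, diameter 54 mm, 58 over its 20 upright ridges (3.5 mm wide). A dark radial line on top, at this point's +x, shows the rotation. Below it: a spacer 28 mm wide, 7.5 mm high, then the bar.
- bar (a joint): Swing of the wooden clamp bar about the stud axis, rad: 0 = lying along the jig's +y over the bridge (every start, with a stop there), growing clockwise seen from above, towards the jig's +x; stop at 1.6. Needs about 0.1 N m and stays where it is left.
- bar_end (a point): Middle of the bar's free end face, 111 mm from the stud axis, 40.5 mm above the bench (46.5 after two turns). Bar: wood, 24 mm wide, 14 thick; point y points outwards along it, x across it (the jig's x at bar 0). Cork foot 5 mm deep under it, 90 mm from the stud, rests on the bridge beside a ridge: swung before the nut is loose, it drags the bridge along.
- bridge_center (a point): Centre of the loose dark-wood guitar bridge blank, 32 x 150 x 10 mm, 90 g, lying along the jig's y, centred 135 mm from the stud. Its top is 28 mm above the bench; a ridge 4 mm wide along its +x edge rises 4 mm more. A low fence (8 mm high) runs along its -x side.
- cork_block: Bystander: cork block 30 x 55 x 25 mm on the jig board. Origin under its centre.
- pin_cup: Bystander: white ceramic cup, 44 mm wide, 30 mm high, on the jig board. Origin under its centre.
- glue: Bystander: white glue bottle, 56 mm wide, 130 mm high. Origin under its centre.
- tub: Bystander: white plastic tub, 110 mm wide, 70 mm high. Origin under its centre.
- brush: Bystander: brush lying on the bench. Origin under its middle.
- spool: Bystander: black spool, 60 mm wide, 32 mm high. Origin under its centre.
- jar: Bystander: amber jar, 60 mm wide, 70 mm high. Origin under its centre.

How it is judged:
On the way, in this order (a step that is already met when the one before it is completed fails the run):
1. the nut is loosened by two full turns while the bar still lies over the bridge (value of joint nut above 10.8 rad and value of joint bar below 0.25 rad), for 0.1 s.
2. the bar is swung aside (value of joint bar above 1.15 rad), for 0.1 s.
At the end, for the whole second after the job is handed in: The nut stands two full turns loose (10.8 to 14.4 rad: within a good quarter turn), the bar is swung more than 1.15 rad (66 degrees) from its place over the bridge, both at rest, and the bridge lies within 8 mm of where it was (value of joint nut between 10.8 and 14.4 rad and value of joint bar above 1.15 rad and distance of bridge_center from where it was at the start of the episode below 0.008 m and velocity of joint nut between -0.1 and 0.1 rad/s and velocity of joint bar between -0.1 and 0.1 rad/s); the robot touches nothing.
It fails at once if the nut is unscrewed more than about two and a half turns (value of joint nut above 15.7 rad).
It fails at once if the bar is swung while the nut is still tight (value of joint nut below 10.8 rad and value of joint bar above 0.25 rad).
It fails at once if the bridge is shifted by more than 8 mm or lifted (distance of bridge_center from where it was at the start of the episode above 0.008 m).
It fails at once if the nut or the bar is taken between the fingers instead of rolled or pushed with a fingertip ((horizontal distance between the grasp point and nut_top below 0.012 m and z of the grasp point in the frame of nut_top below 0.012 m) or (x of the grasp point in the frame of bar_end between -0.007 and 0.007 m and y of the grasp point in the frame of bar_end between -0.08 and 0.012 m and z of the grasp point in the frame of bar_end below 0.018 m)).
It fails at once if a bystander is shifted by more than 25 mm or lifted (distance of any of cork_block, pin_cup, glue, tub, brush, spool, jar from where it was at the start of the episode above 0.025 m).
It also fails if it takes over 67 s, if anything falls off the work surface, if the arm or the gripper's body presses on something with over 40 N, if the wrist force passes 120 N, or if a joint passes its speed limit or range.

### The arm

A 6-joint arm with a two-finger parallel gripper is mounted at the origin on the work surface. World frame = base frame: x ahead of the robot, y to its left, z up, the work surface at z = 0. Lengths are in m, angles in rad, forces in N, time in s.
With the tool pointing down it reaches from about 0.375 to 0.9 m from the base axis. Payload 3.1 kg.
Tool frame: the origin (TCP) lies between the finger pads; the fingertips stand manip.nose_length ahead of it and the grasp point (between the pads) lies 5 mm behind it (manip.nose_length is the distance from the TCP to the fingertips, in m); z points along the fingers, y is the line along which they close (so a half turn about z gives the same grasp; the last joint's range is limited). The gripper opens to 85 mm and grips with 20 to 120 N. Pads are 22 mm wide; open, the fingers measure 114 mm over their backs; the gripper's body (76 mm by 85 mm) begins 54 mm behind the grasp point. The pads swing forward as they close: fully open they stand 13 mm farther back than shut.
Start: joints at [-1.397, 0.527, 1.433, -0, 1.181, -0.178], TCP at [0.215, -0.587, 0.245] pointing down, gripper open.
Joint ranges: [-3.08, 3.08], [-0.75, 2.2], [0.22, 2.44], [-1.43, 4.57], [0, 2.65], [-2.85, 2.85]. Speed limits (rad/s): [2.79, 2.79, 3.14, 3.14, 3.14, 3.14].

### API

Orientations are given as a unit quaternion [x, y, z, w].
In Python, from station import monitor, eyes, job, manip gives the robot as it stands.
- The arm moves only by the shell command python3 -m pendant 'ROWS' [FORCE]. ROWS is JSON, a list that holds one entry, the list of rows, each a list of 7 numbers: the shift along the tool's x, y, z as a fraction of full scale, then the turn, a rotation vector about the tool's x, y, z as a fraction of full scale, then the opening, from 0 (shut) to 1 (fully open). A call has 1 to 20 rows; each row shifts and turns the commanded pose from where the row before left it, along the tool's axes as they then stand; what a row does not reach is not made up. Full scale, the value 1, is 800 mm for a shift and 0.12 rad for a turn. A row lasts 1/10 s, in which the tool goes at most 50 mm and 8.59 degrees, less where a joint would pass 70% of its speed; a pose out of reach is approached as far as the arm can. A call with a number of a shift or a turn outside -1 to 1 is refused whole. A call with a gripper value outside its range is refused whole. The fingers move at their own pace and stop on an object; FORCE is the grip in N (left out, the last holds). Time passes only in rows, so rows that do not move let the fingers close. It gives the time, the measured TCP pose, the force, the opening and the grip force at its end, in the units of the state.
- monitor.sense(): the state, without advancing time (a new reading comes with each control period).
- eyes.snapshot(name): name is "scene" or "top" or "wrist"; returns a dict with "pixels" (400x640x3 uint8, red, green, blue), "depth" (400x640 float32, m along the optical axis (not along the pixel's ray), 0 where there is no reading), "intrinsics" (3x3 intrinsics, pixels), "k1" (the pictures are not rectified: a ray, as slopes to the right and down, at radius r is drawn at 1 + k1 r^2 times it, then the intrinsics apply), "eye" and "attitude" of the camera in the world. Camera axes: x right, y down, z forward; pixel columns grow to the right and rows downward; lengths in m; the calibration is good to about 2 mm. A picture is of the moment at which its call begins.
- job.sign_off(): hands the job in; it is judged then, once.
The state is a dict: "t": time; "q": joint angles; "qd": joint speeds; "tau": joint torques, N m; "tcp_pos": TCP position; "tool_rot": TCP orientation; "force": force on the tool from outside, world axes, zero at the start; "ft_torque": the same for the moment, N m; "finger_gap": opening from 0.0 (shut) to 1.0 (fully open); "gripper_force": force on a finger pad.
Only numpy, scipy, OpenCV 4.12 (cv2) and the standard library are available. Lean on these libraries where they do the work, as an engineer would, in place of code of your own. Each camera call takes 0.05 s, during which the arm holds its last target. There are 200 camera calls.

## Working session

There is one attempt and no reset: what is moved stays moved. The work goes in short steps, Python scripts to look and compute and a shell command to move; the robot and the scene stay as the last step left them, time stands still between calls to the robot, and variables do not carry over. Pictures are saved under pics/ and viewed, at most 10 in all, crops included, and the job is handed in when it is done.

```bash
ls; mkdir -p pics; python3 - <<'E'
from station import monitor, eyes, job, manip
import cv2,numpy as np
print(manip.nose_length, monitor.sense())
for n in("top","scene"):
    s=eyes.snapshot(n); cv2.imwrite(f"pics/{n}0.png",s["pixels"][...,::-1]); np.savez(f"{n}0.npz",**s)
    print(n,s["intrinsics"],s["k1"],s["eye"],s["attitude"])
E
```

```text
pics
0.014 {'t': 0.0, 'q': array([-1.39750635e+00,  5.28490735e-01,  1.43391111e+00, -1.92796927e-05,
        1.18139514e+00, -1.78502547e-01]), 'qd': array([-1.30046331e-03,  7.81211039e-04,  5.86465994e-04, -5.61216958e-04,
       -1.11771330e-05, -1.92334690e-03]), 'tau': array([-1.06894498e-03, -4.42355204e+01, -1.78027350e+01, -4.43298504e-04,
        8.34307226e-03,  7.54291818e-06]), 'tcp_pos': array([ 0.21526345, -0.58602324,  0.24431569]), 'tool_rot': array([ 9.84568857e-01,  1.74994145e-01, -6.04155086e-06, -1.10218441e-03]), 'force': array([ 0.15355515, -0.21202619, -0.22621335]), 'ft_torque': array([ 0.01836137,  0.02488812, -0.02664839]), 'gripper_force': 0.0, 'finger_gap': 1.000585166293426}
top [[453.07943072   0.         319.7691263 ]
 [  0.         453.07943072 194.7241887 ]
 [  0.           0.           1.        ]] 0.040766349047078015 [ 0.42919906 -0.07229848  1.32535008] [ 0.71637172 -0.69628822  0.03124276 -0.03190856]
scene [[386.77415727   0.         313.76948619]
 [  0.         386.77415727 198.8651707 ]
 [  0.           0.           1.        ]] -0.05604101977218642 [0.97605726 0.46199795 0.89098704] [ 0.32308277  0.88497814 -0.3138307  -0.11807418]
```

View pics/top0.png

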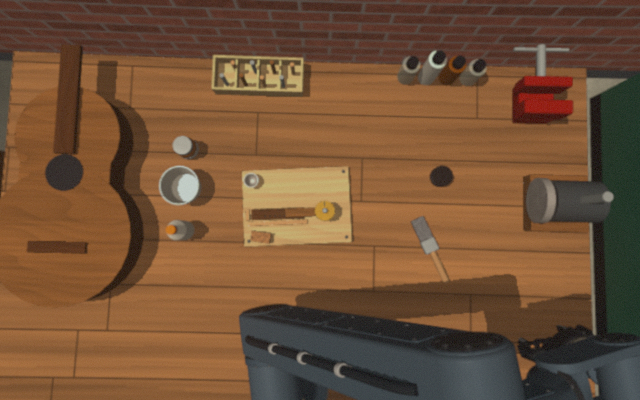

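View pics/scene0.png

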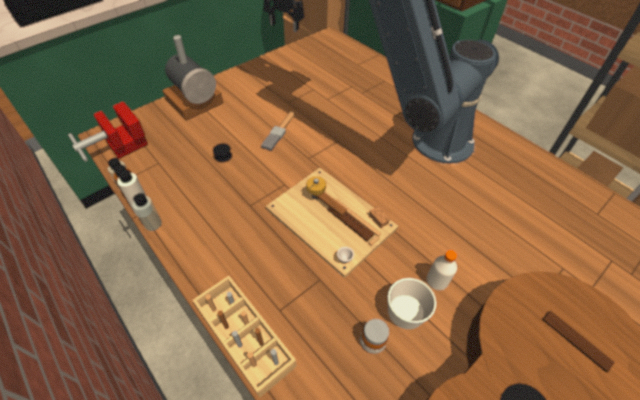

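The top view shows the nut at about (325,211). The bar and bridge run left from it (jig +y is image left, jig +x is image up), with the pin cup at (252,181) and the cork block at (260,237).

```bash
cat > h.py <<'E'
import numpy as np,cv2
from scipy.spatial.transform import Rotation as R
def ray(s,uv):
    K=s["intrinsics"];k=float(s["k1"])
    d=(np.atleast_2d(uv)-[K[0,2],K[1,2]])/K[0,0]; u=d.copy()
    for _ in range(20): u=d/(1+k*(u**2).sum(1,keepdims=True))
    return np.c_[u,np.ones(len(u))]@R.from_quat(s["attitude"]).as_matrix().T
def onz(s,uv,z):
    r=ray(s,uv); return s["eye"]+r*((z-s["eye"][2])/r[:,2])[:,None]
def proj(s,p):
    c=(np.atleast_2d(p)-s["eye"])@R.from_quat(s["attitude"]).as_matrix(); u=c[:,:2]/c[:,2:]
    u=u*(1+float(s["k1"])*(u**2).sum(1,keepdims=True)); K=s["intrinsics"]
    return u*K[0,0]+[K[0,2],K[1,2]]
def blob(m):
    n,l,st,c=cv2.connectedComponentsWithStats(m.astype(np.uint8)); i=1+np.argmax(st[1:,4]); return c[i],st[i],l==i
E
python3 - <<'E'
from h import *
s=dict(np.load("top0.npz")); hsv=cv2.cvtColor(s["pixels"],cv2.COLOR_RGB2HSV)
print(hsv[211,325],hsv[175,300],hsv[150,300], hsv[214,270])
roi=np.zeros((400,640),bool);roi[195:228,308:342]=1
m=roi&(hsv[...,1]>150)&(hsv[...,0]>17)&(hsv[...,0]<30)
c,st,_=blob(m);print(c,st,onz(s,c,.075))
# board mask: fit corners
m=((hsv[...,1]<130)&(hsv[...,2]>150)); roi[:]=0; roi[155:260,230:365]=1
c,st,l=blob(m&roi); r=cv2.minAreaRect(np.argwhere(l)[:,::-1].astype(np.float32)); b=cv2.boxPoints(r);p=onz(s,b,.018)
print(st,r,b);print(p); print(np.linalg.norm(np.diff(p,axis=0),axis=1))
b=onz(s,[[252,181],[260,237],[325,211],[250,213],[441,176],[425,235],[180,230],[180,185],[183,146]],.04);print(b)
cv2.imwrite("pics/topc.png",cv2.resize(s["pixels"][150:260,230:370,::-1],None,fx=5,fy=5,interpolation=cv2.INTER_CUBIC))
E
```

```text
[ 24  24 151] [ 20 114 196] [ 14 155 143] [ 12 138  98]
[324.46808511 210.54609929] [314 201  21  20 282] [[ 0.49768703 -0.08374519  0.075     ]]
[ 241  166  111   81 6254] ((295.6502685546875, 205.7808380126953), (76.90911102294922, 107.68976593017578), 87.56334686279297) [[240.21918 169.65025]
 [347.81158 165.07185]
 [351.08136 241.91142]
 [243.48895 246.48982]]
[[ 0.6128601   0.16386006  0.018     ]
 [ 0.63529689 -0.14859537  0.018     ]
 [ 0.41298951 -0.16304361  0.018     ]
 [ 0.39134216  0.14465664  0.018     ]]
[0.31325996 0.22277639 0.30846078]
[[ 0.57810771  0.12494827  0.04      ]
 [ 0.41979841  0.09572415  0.04      ]
 [ 0.49835801 -0.0856105   0.04      ]
 [ 0.4866852   0.1267874   0.04      ]
 [ 0.60770565 -0.41336828  0.04      ]
 [ 0.43880092 -0.36921012  0.04      ]
 [ 0.43338765  0.32126247  0.04      ]
 [ 0.56074902  0.32846819  0.04      ]
 [ 0.67320224  0.32603903  0.04      ]]
```

View pics/topc.png

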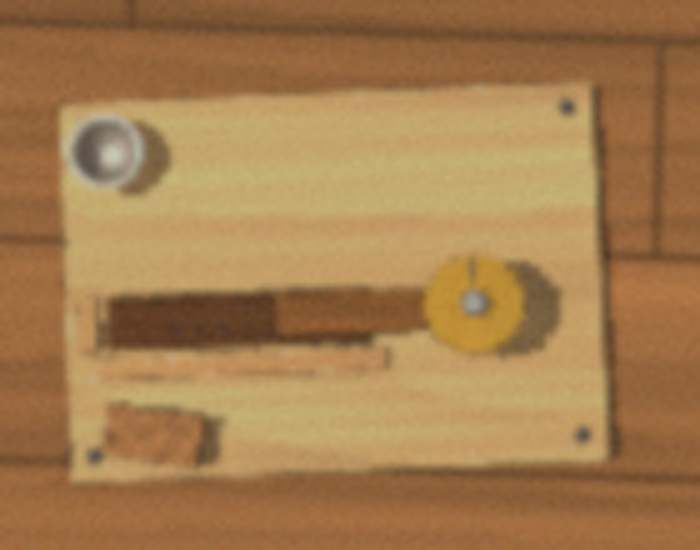

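```bash
python3 -m pendant '[[[0.045,-0.039,0.004,0,0,0,0],[0.045,-0.039,0.004,0,0,0,0],[0.045,-0.039,0.004,0,0,0,0],[0.045,-0.039,0.004,0,0,0,0],[0.045,-0.039,0.004,0,0,0,0],[0.045,-0.039,0.004,0,0,0,0],[0.045,-0.039,0.004,0,0,0,0],[0.045,-0.039,0.004,0,0,0,0],[0.045,-0.039,0.004,0,0,0,0],[0.045,-0.039,0.004,0,0,0,0],[0.045,-0.039,0.004,0,0,0,0],[0.045,-0.039,0.004,0,0,0,0],[0,0,0,0,0,0,0],[0,0,0,0,0,0,0]]]' 30
python3 - <<'E'
from h import *
from station import monitor, eyes
s=eyes.snapshot("wrist"); np.savez("w1.npz",**s); cv2.imwrite("pics/w1.png",s["pixels"][...,::-1])
st=monitor.sense();print(st,s["eye"],s["attitude"])
d=s["depth"];print(d[100:400:60,60:640:80].round(3))
E
```

```text
t: 1.5
tcp_pos: [0.4919, -0.0852, 0.2065]
tool_rot: [0.984, 0.177, -0.001, -0.0]
force: [0.6, 0.5, 0.4]
finger_gap: -0.001
gripper_force: 0.0
{'t': 1.55, 'q': array([-3.97691724e-01,  4.15547704e-01,  1.78462956e+00, -6.07751268e-04,
        9.42186188e-01,  8.20460818e-01]), 'qd': array([-3.56218957e-02, -6.24688993e-03,  4.67812731e-03,  9.61923270e-05,
       -2.01404196e-03,  3.14994622e-03]), 'tau': array([ 9.90534537e-01, -3.50735235e+01, -1.39558312e+01,  5.01523144e-02,
        6.62323102e-03,  1.98208152e-03]), 'tcp_pos': array([ 0.49159255, -0.08626045,  0.20664903]), 'tool_rot': array([ 9.84464048e-01,  1.75585675e-01, -4.57059902e-04, -2.93791197e-06]), 'force': array([-0.19001324, -0.39007051,  0.35047693]), 'ft_torque': array([0.03739074, 0.02104584, 0.01286248]), 'gripper_force': 0.0, 'finger_gap': 0.0013470967079999645} [ 0.55502732 -0.06084108  0.33543823] [ 0.8133849  -0.56592805 -0.07668599  0.11067842]
[[0.316 0.299 0.299 0.3   0.299 0.317 0.317 0.316]
 [0.335 0.318 0.288 0.316 0.316 0.334 0.335 0.33 ]
 [0.355 0.355 0.336 0.336 0.354 0.353 0.356 0.355]
 [0.377 0.377 0.377 0.103 0.103 0.377 0.377 0.378]
 [0.404 0.073 0.101 0.076 0.067 0.08  0.073 0.406]]
```

View pics/w1.png

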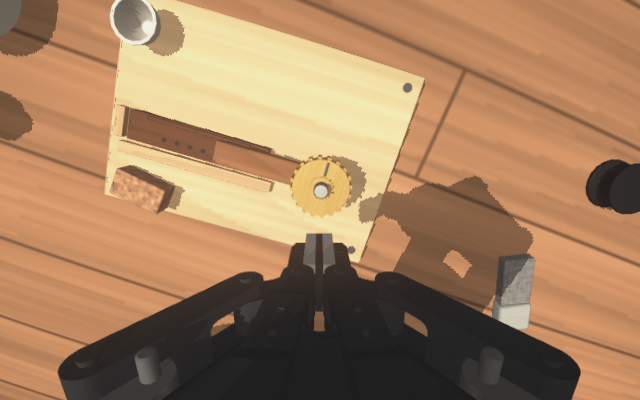

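The wrist view shows the knurled nut at (321,186), with the shut fingertips just below it at (319,235). Next I measure the nut centre and the tip's shape.

```bash
python3 - <<'E'
from h import *
s=dict(np.load("w1.npz")); hsv=cv2.cvtColor(s["pixels"],cv2.COLOR_RGB2HSV); d=s["depth"]
print(s["intrinsics"][0], s["k1"], hsv[205,321])
roi=np.zeros((400,640),bool);roi[140:225,280:360]=1
v,u=np.mgrid[:400,:640]; uv=np.c_[u.ravel(),v.ravel()].astype(float)
P=(s["eye"]+ray(s,uv)*d.reshape(-1,1)).reshape(400,640,3)
m=roi&(P[...,2]>.068)&(P[...,2]<.081)&(d>0)
c,st,l=blob(m); pts=np.argwhere(l)[:,::-1].astype(np.float32)
(cc,r)=cv2.minEnclosingCircle(pts); e=cv2.fitEllipse(cv2.convexHull(pts)); print(c,st,cc,r,e)
print("nut",onz(s,[cc,e[0],c],.075), np.median(P[l],0))
m2=roi&(hsv[...,0]>17)&(hsv[...,0]<28)&(hsv[...,1]>140)
c,st,l=blob(m2);print(c,st,onz(s,c,.075))
T=np.array([.4916,-.0863,.2066]);Rt=R.from_quat([.984464,.175586,-.000457,0]).as_matrix()
t=(P-T)@Rt
for row in range(230,262,3):
    k=(d[row]>0)&(d[row]<.2); cols=np.where(k)[0]
    if len(cols): print(row,cols.min(),cols.max(),(t[row,cols.min()]*1e3).round(1),(t[row,cols.max()]*1e3).round(1),(t[row,310]*1e3).round(1))
b=blob((P[...,2]>.012)&(P[...,2]<.021)&(d>0.2)); r=cv2.minAreaRect(np.float32([(p[0]*1e3,p[1]*1e3) for p in P[b[2]]])); print(r)
E
```

```text
[289.38341678   0.         318.73545861] -0.03475142265671839 [ 20 132 236]
[320.26378712 186.6961049 ] [ 289  156   63   62 2593] (320.1557312011719, 187.0) 31.171886444091797 ((320.1540832519531, 186.7959747314453), (61.28422546386719, 62.18254470825195), 78.81732177734375)
nut [[ 0.49877627 -0.08324375  0.075     ]
 [ 0.4989568  -0.08317492  0.075     ]
 [ 0.49908059 -0.08323687  0.075     ]] [ 0.50007022 -0.08272875  0.07547127]Traceback (most recent call last):
  File "<stdin>", line 12, in <module>
  File "h.py", line 15, in blob
    n,l,st,c=cv2.connectedComponentsWithStats(m.astype(np.uint8)); i=1+np.argmax(st[1:,4]); return c[i],st[i],l==i
                                                                       ~~~~~~~~~^^^^^^^^^^
    return _wrapfunc(a, 'argmax', axis=axis, out=out, **kwds)
    return bound(*args, **kwds)
ValueError: attempt to get argmax of an empty sequence
```

```bash
python3 - <<'E'
from h import *
s=dict(np.load("w1.npz")); d=s["depth"]
v,u=np.mgrid[:400,:640]; uv=np.c_[u.ravel(),v.ravel()].astype(float)
P=(s["eye"]+ray(s,uv)*d.reshape(-1,1)).reshape(400,640,3)
T=np.array([.4916,-.0863,.2066]);Rt=R.from_quat([.984464,.175586,-.000457,0]).as_matrix()
t=(P-T)@Rt
for row in range(226,275,4):
    cols=np.where((d[row]>0)&(d[row]<.2))[0]; cols=cols[(cols>280)&(cols<360)]
    if len(cols): print(row,cols.min(),cols.max(),(t[row,cols.min()]*1e3).round(1),(t[row,cols.max()]*1e3).round(1),(t[row,310]*1e3).round(1))
E
```

```text
234 306 331 [11.7 -8.3  8.9] [11.8  4.5  8.7] [11.7 -6.2  8.8]
238 306 331 [11.7 -8.1  3.6] [11.5  4.3  4.2] [12.  -6.1  2.8]
242 305 332 [11.9 -8.3 -1.8] [12.2  4.5 -2.3] [11.7 -5.9 -1.2]
246 292 345 [  7.5 -15.1   3.4] [ 8.  11.2  2.4] [12.  -5.8 -6.4]
250 291 346 [  7.9 -15.1  -2. ] [ 7.2 11.4 -0.5] [ 12.4  -5.7 -11.6]
254 290 347 [  7.6 -15.2  -5.7] [ 8.3 11.3 -7. ] [ 11.7  -5.6 -13.9]
258 289 348 [  7.9 -15.2 -10.4] [  7.9  11.4 -10.3] [ 11.8  -5.5 -18. ]
262 288 349 [  8.3 -15.2 -15. ] [  8.1  11.5 -14.4] [ 12.1  -5.4 -22.1]
266 286 351 [ 13.3 -14.5 -27.7] [ 12.6  10.9 -26.4] [ 13.4  -5.2 -27.8]
270 282 355 [ 12.3 -15.9 -29. ] [ 12.5  12.1 -29.3] [ 13.9  -5.1 -31.8]
274 281 357 [ 13.6 -15.6 -34.4] [ 13.   12.4 -33.2] [ 13.1  -5.  -33.4]
```

```bash
python3 -m pendant '[[[0,0,0,0,0,1,0],[0,0,0,0,0,1,0],[0,0,0,0,0,1,0],[0,0,0,0,0,1,0],[0,0,0,0,0,1,0],[0,0,0,0,0,1,0],[0,0,0,0,0,1,0],[0,0,0,0,0,1,0],[0,0,0,0,0,1,0],[0,0,0,0,0,1,0],[0,0,0,0,0,1,0],[0,0,0,0,0,1,0],[0,0,0,0,0,1,0],[0,0,0,0,0,1,0],[0,0,0,0,0,1,0],[0,0,0,0,0,0,0],[0,0,0,0,0,0,0]]]'
cat > nut.py <<'E'
from h import *
from station import monitor, eyes
import sys
s=eyes.snapshot("wrist"); st=monitor.sense(); n=sys.argv[1]; zt=float(sys.argv[2])
np.savez(n+".npz",**s); cv2.imwrite(f"pics/{n}.png",s["pixels"][...,::-1])
v,u=np.mgrid[:400,:640]; uv=np.c_[u.ravel(),v.ravel()].astype(float)
d=s["depth"];P=(s["eye"]+ray(s,uv)*d.reshape(-1,1)).reshape(400,640,3)
near=np.hypot(P[...,0]-.4988,P[...,1]+.0833)<.04
m=near&(P[...,2]>zt-.006)&(P[...,2]<zt+.005)&(d>.15)
c,_,l=blob(m); e=cv2.fitEllipse(cv2.convexHull(np.argwhere(l)[:,::-1].astype(np.float32)))
N=onz(s,e[0],zt)[0]; print("nut",N,e[1],"topz",np.median(P[l][:,2]))
Rt=R.from_quat(st["tool_rot"]).as_matrix(); T=st["tcp_pos"]
phi=np.arctan2(Rt[1,0],Rt[0,0]); print("tcp",T,"phi",phi,"q1,q6",st["q"][[0,5]],"F",st["force"].round(1),"t",st["t"])
# dark marker on the ring r 12..24mm
g=cv2.cvtColor(s["pixels"],cv2.COLOR_RGB2GRAY).astype(np.float32)
a=np.deg2rad(np.arange(0,360,1)); 
ring=np.array([[*(N+[r*np.cos(x),r*np.sin(x),0])] for x in a for r in np.linspace(.014,.023,10)])
q=proj(s,ring).astype(np.float32); val=cv2.remap(g,q[:,:1],q[:,1:],cv2.INTER_LINEAR).reshape(360,10).mean(1)
val=np.convolve(np.r_[val[-2:],val,val[:2]],np.ones(5)/5,"valid"); o=np.argsort(val)[:6]; print("marker deg (world)",o,val[o].round(),np.median(val))
t=(P-T)@Rt; k=(t[...,2]>4)&(d>0)
k=(d>0)&(d<.2)&(abs(t[...,1])<.012)&(t[...,2]>.004)&(t[...,0]>.0095); print("pad y mm",np.percentile(t[k][:,1]*1e3,[2,98]).round(1),"x",np.median(t[k][:,0]*1e3).round(1)) if k.any() else 0
E
python3 nut.py w2 .075
```

```text
t: 3.25
tcp_pos: [0.4914, -0.0877, 0.2069]
tool_rot: [0.749, -0.662, -0.0, 0.0]
force: [0.5, -0.2, 0.3]
finger_gap: 0.005
gripper_force: 0.0
nut [ 0.49826317 -0.08503514  0.075     ] (60.59782409667969, 61.33855438232422) topz 0.07534234763609116
tcp [ 0.49153294 -0.08743285  0.20692512] phi -1.4480257706480495 q1,q6 [-0.40016212  2.61876319] F [-1.   0.2  0.2] t 3.3
marker deg (world) [ 8  7  9  6 10  5] [136. 138. 141. 146. 149. 159.] 216.07556610107423
pad y mm [-6.4  6.1] x 10.2
```

```bash
python3 -m pendant '[[[-0.03,-0.0145,0,0,0,0,0],[-0.03,-0.0145,0,0,0,0,0],[0,0,0.052,0,0,0,0],[0,0,0.052,0,0,0,0],[0,0,0.052,0,0,0,0],[0,0,0,0,0,0,0],[0,0,0,0,0,0,0]]]'
python3 nut.py w3 .075
```

```text
t: 4.0
tcp_pos: [0.5088, -0.0361, 0.0819]
tool_rot: [0.749, -0.662, -0.001, 0.0]
force: [0.0, 0.3, 0.2]
finger_gap: -0.003
gripper_force: 0.0Traceback (most recent call last):
  File "nut.py", line 10, in <module>
    c,_,l=blob(m); e=cv2.fitEllipse(cv2.convexHull(np.argwhere(l)[:,::-1].astype(np.float32)))
          ~~~~^^^
  File "h.py", line 15, in blob
    n,l,st,c=cv2.connectedComponentsWithStats(m.astype(np.uint8)); i=1+np.argmax(st[1:,4]); return c[i],st[i],l==i
                                                                       ~~~~~~~~~^^^^^^^^^^
    return _wrapfunc(a, 'argmax', axis=axis, out=out, **kwds)
    return bound(*args, **kwds)
ValueError: attempt to get argmax of an empty sequence
```

View pics/w3.png

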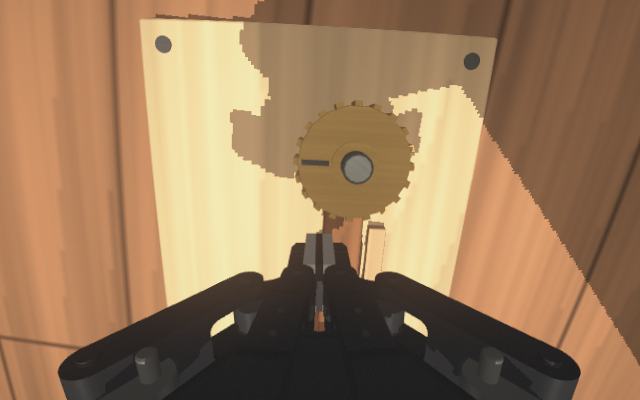

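The nut is at (355,162), ahead and to the right of the fingertip, and its marker line is visible at (316,162). I press in now.

```bash
sed -i 's/d>.15/d>.09/' nut.py; python3 nut.py w3b .075; python3 -m pendant '[[[0.004,0.001,0,0,0,0,0],[0.003,0.001,0,0,0,0,0],[0.0027,0.0006,0,0,0,0,0],[0,0,0,0,0,0,0],[0,0,0,0,0,0,0]]]'
python3 nut.py w4 .075
```

```text
nut [ 0.49844173 -0.08532825  0.075     ] (118.55455780029297, 122.53729248046875) topz 0.07537171978744525
tcp [ 0.51054493 -0.03649637  0.08410222] phi -1.4479718068182768 q1,q6 [-0.28997084  2.72877371] F [0.3 0.  0.1] t 4.1
marker deg (world) [ 9  8 10 11  7 12] [74. 76. 76. 80. 82. 86.] 120.098291015625
pad y mm [-11.3  11.6] x 69.9
t: 4.6
tcp_pos: [0.5081, -0.044, 0.0825]
tool_rot: [0.749, -0.663, 0.0, -0.0]
force: [0.7, -0.2, 0.5]
finger_gap: 0.0
gripper_force: 0.0
nut [ 0.49937464 -0.08356994  0.075     ] (115.31975555419922, 131.22076416015625) topz 0.07538282328468908
tcp [ 0.50795635 -0.04389924  0.08227958] phi -1.4482967057475518 q1,q6 [-0.30567949  2.71340972] F [-0.3 -0.6 -0.4] t 4.65
marker deg (world) [4 5 3 6 2 7] [75. 76. 77. 80. 82. 87.] 119.65274276733399
pad y mm [-11.3  11.5] x 64.4
```

```bash
python3 -m pendant '[[[-0.0017,0.0058,0,0,0,-1,0],[-0.0017,0.0058,0,0,0,-1,0],[-0.0017,0.0058,0,0,0,-1,0],[-0.0017,0.0058,0,0,0,-1,0],[-0.0017,0.0058,0,0,0,-1,0],[-0.0017,0.0058,0,0,0,-1,0],[-0.0017,0.0058,0,0,0,-1,0],[-0.0017,0.0058,0,0,0,-1,0]]]'
python3 nut.py w5 .075
```

```text
t: 5.45
tcp_pos: [0.4715, -0.053, 0.082]
tool_rot: [0.971, -0.239, -0.001, -0.0]
force: [-0.5, 0.5, -0.0]
finger_gap: 0.0
gripper_force: 0.2
nut [ 0.49903544 -0.08311455  0.075     ] (115.62367248535156, 128.3020782470703) topz 0.07542188770428004
tcp [ 0.47080004 -0.05328892  0.08191024] phi -0.48020563384999876 q1,q6 [-0.34912627  1.70200443] F [-0.1 -0.7  0.1] t 5.5
marker deg (world) [  2   3 229 245 246 244] [115. 115. 116. 116. 116. 116.] 119.77375869750978
pad y mm [-11.4  11.5] x 65.8
```

View pics/w5.png

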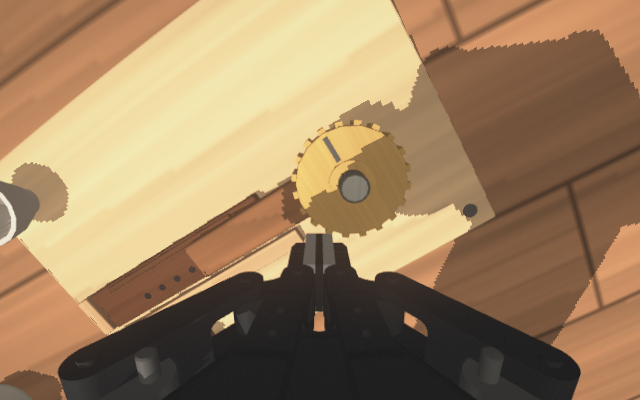

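```bash
python3 -m pendant '[[[0,0,0.004,0,0,0,0],[0.0012,0.0003,0,0,0,0,0],[0.0012,0.0003,0,0,0,0,0],[0,0,0,0,0,0,0]]]'; python3 -m pendant '[[[-0.0017,0.0055,0,0,0,-1,0],[-0.0017,0.0055,0,0,0,-1,0],[-0.0017,0.0055,0,0,0,-1,0],[-0.0017,0.0055,0,0,0,-1,0]]]'
python3 nut.py w6 .075
```

```text
t: 5.9
tcp_pos: [0.4718, -0.0536, 0.0785]
tool_rot: [0.97, -0.242, -0.002, -0.0]
force: [-4.2, 3.8, 1.7]
finger_gap: -0.001
gripper_force: 2.4
t: 6.3
tcp_pos: [0.4621, -0.0691, 0.0787]
tool_rot: [1.0, -0.002, -0.001, -0.0]
force: [-2.9, 3.7, 0.3]
finger_gap: -0.0
gripper_force: 1.8
nut [ 0.49710627 -0.08161814  0.075     ] (116.89913940429688, 142.02804565429688) topz 0.07553982318520791
tcp [ 0.46196127 -0.06958915  0.07873642] phi -0.0006513054219075791 q1,q6 [-0.38934549  1.18226001] F [-3.3  3.7  1.4] t 6.35
marker deg (world) [ 14 249 248 250 247 246] [117. 117. 117. 117. 117. 117.] 190.04280395507814
pad y mm [-11.6  11.5] x 93.8
```

```bash
cat > mk.py <<'E'
from h import *
from station import monitor, eyes
import sys
from scipy.ndimage import median_filter
n=sys.argv[1]; zt=float(sys.argv[2])
if len(sys.argv)>3: s=dict(np.load(n+".npz"))
else:
    s=eyes.snapshot("wrist"); np.savez(n+".npz",**s); cv2.imwrite(f"pics/{n}.png",s["pixels"][...,::-1])
    st=monitor.sense(); Rt=R.from_quat(st["tool_rot"]).as_matrix()
    print("tcp",st["tcp_pos"].round(4),"phi",np.arctan2(Rt[1,0],Rt[0,0]).round(3),"q1,q6",st["q"][[0,5]].round(3),"F",st["force"].round(1),"t",st["t"], "tilt",Rt[2].round(4))
N=np.array([.4988,-.0838,zt])
g=s["pixels"].max(2).astype(np.float32); a=np.deg2rad(np.arange(360)); best=[]
for dx in np.arange(-2,2.1,1)/1e3:
  for dy in np.arange(-2,2.1,1)/1e3:
    ring=np.array([N+[dx+r*np.cos(x),dy+r*np.sin(x),0] for x in a for r in np.linspace(.014,.023,10)])
    q=proj(s,ring).astype(np.float32); v=cv2.remap(g,q[:,:1],q[:,1:],cv2.INTER_LINEAR).reshape(360,10)
    v=np.sort(v/median_filter(v,(41,1),mode="wrap"),1)[:,5:].mean(1)
    v=np.convolve(np.r_[v[-2:],v,v[:2]],np.ones(5)/5,"valid"); best.append((v.min(),v.argmin(),dx,dy))
print("marker",sorted(best)[:4])
E
for w in w4 w5 w6; do python3 mk.py $w .075 x; done
```

```text
marker [(np.float64(0.5551129817962647), np.int64(7), np.float64(-0.002), np.float64(-0.001)), (np.float64(0.557222592830658), np.int64(4), np.float64(-0.002), np.float64(0.0)), (np.float64(0.5605463862419129), np.int64(2), np.float64(0.0), np.float64(0.001)), (np.float64(0.5606611728668213), np.int64(5), np.float64(-0.001), np.float64(0.0))]
marker [(np.float64(0.5233857989311219), np.int64(4), np.float64(-0.002), np.float64(0.0)), (np.float64(0.5241919040679932), np.int64(4), np.float64(-0.001), np.float64(0.0)), (np.float64(0.5254568696022033), np.int64(7), np.float64(-0.001), np.float64(-0.001)), (np.float64(0.5267727613449097), np.int64(7), np.float64(-0.002), np.float64(-0.001))]
marker [(np.float64(0.5221590280532837), np.int64(20), np.float64(-0.002), np.float64(0.0)), (np.float64(0.5248541712760926), np.int64(19), np.float64(0.0), np.float64(0.001)), (np.float64(0.5257298469543457), np.int64(18), np.float64(-0.001), np.float64(0.001)), (np.float64(0.5260249495506286), np.int64(21), np.float64(-0.001), np.float64(0.0))]
```

```bash
python3 -m pendant '[[[-0.0017,0.0055,-0.00007,0,0,-1,0],[-0.0017,0.0055,-0.00007,0,0,-1,0],[-0.0017,0.0055,-0.00007,0,0,-1,0],[-0.0017,0.0055,-0.00007,0,0,-1,0],[-0.0017,0.0055,-0.00007,0,0,-1,0],[-0.0017,0.0055,-0.00007,0,0,-1,0],[-0.0017,0.0055,-0.00007,0,0,-1,0],[-0.0017,0.0055,-0.00007,0,0,-1,0]]]'
python3 mk.py w7 .0755
python3 -m pendant '[[[-0.0017,0.0055,-0.00007,0,0,-1,0],[-0.0017,0.0055,-0.00007,0,0,-1,0],[-0.0017,0.0055,-0.00007,0,0,-1,0],[-0.0017,0.0055,-0.00007,0,0,-1,0],[-0.0017,0.0055,-0.00007,0,0,-1,0],[-0.0017,0.0055,-0.00007,0,0,-1,0],[-0.0017,0.0055,-0.00007,0,0,-1,0],[-0.0017,0.0055,-0.00007,0,0,-1,0]]]'
python3 mk.py w8 .076
```

```text
t: 7.15
tcp_pos: [0.465, -0.1048, 0.0792]
tool_rot: [0.888, 0.46, -0.002, -0.001]
force: [-5.7, -1.9, 1.5]
finger_gap: 0.002
gripper_force: 3.2
tcp [ 0.4657 -0.1057  0.0792] phi 0.959 q1,q6 [-0.457  0.158] F [-7.2 -3.4  2.2] t 7.2 tilt [-0.0024 -0.0026 -1.    ]
marker [(np.float64(0.5011400699615478), np.int64(75), np.float64(-0.001), np.float64(0.0)), (np.float64(0.5028866231441498), np.int64(77), np.float64(0.0), np.float64(0.001)), (np.float64(0.5045132935047151), np.int64(76), np.float64(-0.001), np.float64(-0.001)), (np.float64(0.5051226198673249), np.int64(78), np.float64(0.0), np.float64(0.0))]
t: 8.0
tcp_pos: [0.4994, -0.1237, 0.0799]
tool_rot: [0.576, 0.818, -0.001, 0.002]
force: [-2.0, -3.7, -1.1]
finger_gap: -0.005
gripper_force: 1.7
tcp [ 0.5005 -0.1238  0.08  ] phi 1.918 q1,q6 [-0.459 -0.804] F [-0.8 -2.7 -0.9] t 8.05 tilt [-0.0046  0.0027 -1.    ]
marker [(np.float64(0.5176644802093506), np.int64(139), np.float64(0.0), np.float64(0.0)), (np.float64(0.5203011631965637), np.int64(137), np.float64(0.0), np.float64(-0.001)), (np.float64(0.523358941078186), np.int64(141), np.float64(0.001), np.float64(0.0)), (np.float64(0.5266244053840637), np.int64(138), np.float64(-0.001), np.float64(0.0))]
```

```bash
python3 -m pendant '[[[-0.0011,0.0056,-0.00007,0,0,-1,0],[-0.0017,0.0055,-0.00007,0,0,-1,0],[-0.0017,0.0055,-0.00007,0,0,-1,0],[-0.0017,0.0055,-0.00007,0,0,-1,0],[-0.0017,0.0055,-0.00007,0,0,-1,0],[-0.0017,0.0055,-0.00007,0,0,-1,0],[-0.0017,0.0055,-0.00007,0,0,-1,0],[-0.0017,0.0055,-0.00007,0,0,-1,0]]]'
python3 mk.py w9 .0765
python3 -m pendant '[[[-0.0017,0.0055,-0.00007,0,0,-1,0],[-0.0017,0.0055,-0.00007,0,0,-1,0],[-0.0017,0.0055,-0.00007,0,0,-1,0],[-0.0017,0.0055,-0.00007,0,0,-1,0],[-0.0017,0.0055,-0.00007,0,0,-1,0],[-0.0017,0.0055,-0.00007,0,0,-1,0],[-0.0017,0.0055,-0.00007,0,0,-1,0],[-0.0017,0.0055,-0.00007,0,0,-1,0]]]'
python3 mk.py w10 .077
```

```text
t: 8.85
tcp_pos: [0.5311, -0.1064, 0.0804]
tool_rot: [0.134, 0.991, -0.001, 0.001]
force: [-1.3, -1.3, -1.0]
finger_gap: -0.004
gripper_force: 0.9
tcp [ 0.5314 -0.1059  0.0805] phi 2.876 q1,q6 [-0.403 -1.708] F [ 0.3 -0.9 -0.9] t 8.9 tilt [-3.3e-03 -8.0e-04 -1.0e+00]
marker [(np.float64(0.5342129588127136), np.int64(189), np.float64(0.0), np.float64(-0.001)), (np.float64(0.5347326755523683), np.int64(190), np.float64(-0.001), np.float64(-0.001)), (np.float64(0.5358232975006104), np.int64(192), np.float64(0.0), np.float64(0.0)), (np.float64(0.5368202686309815), np.int64(195), np.float64(-0.001), np.float64(0.001))]
t: 9.7
tcp_pos: [0.5367, -0.0713, 0.081]
tool_rot: [-0.338, 0.941, -0.002, 0.002]
force: [0.6, -2.6, 0.0]
finger_gap: -0.0
gripper_force: 0.7
tcp [ 0.5362 -0.0706  0.081 ] phi -2.448 q1,q6 [-0.337 -2.601] F [ 0.  -0.  -0.3] t 9.75 tilt [-0.0015 -0.003  -1.    ]
marker [(np.float64(0.5227039575576783), np.int64(243), np.float64(-0.001), np.float64(0.0)), (np.float64(0.5241985559463501), np.int64(242), np.float64(0.0), np.float64(0.001)), (np.float64(0.5245391368865967), np.int64(242), np.float64(-0.001), np.float64(-0.001)), (np.float64(0.5292907238006591), np.int64(244), np.float64(-0.001), np.float64(0.001))]
```

```bash
python3 -m pendant '[[[-0.012,-0.003,0,0,0,0,0],[0,0,-0.03,0,0,0,0],[0,0,0,0,0,1,0],[0,0,0,0,0,1,0],[0,0,0,0,0,1,0],[0,0,0,0,0,1,0],[0,0,0,0,0,1,0],[0,0,0,0,0,1,0],[0,0,0,0,0,1,0],[0,0,0,0,0,1,0],[0,0,0,0,0,1,0],[0,0,0,0,0,1,0],[0,0,0,0,0,1,0],[0,0,0,0,0,1,0],[0,0,0,0,0,1,0],[0,0,0,0,0,1,0],[0,0,0,0,0,1,0],[0,0,0,0,0,1,0],[0,0,0,0,0,1,0],[0,0,0,0,0,1,0]]]' && python3 -m pendant '[[[0,0,0,0,0,1,0],[0,0,0,0,0,1,0],[0,0,0,0,0,1,0],[0,0,0,0,0,1,0],[0,0,0,0,0,1,0],[0,0,0,0,0,1,0],[0,0,0,0,0,1,0],[0,0,0,0,0,1,0],[0,0,0,0,0,1,0],[0,0,0,0,0,1,0],[0,0,0,0,0,1,0],[0,0,0,0,0,1,0],[0,0,0,0,0,1,0],[0,0,0,0,0,1,0],[0,0,0,0,0,1,0],[0,0,0,0,0,1,0],[0,0,0,0,0,1,0],[0,0,0,0,0,1,0],[0,0,0,0,0,1,0],[0,0,0,0,0,1,0]]]' && python3 -m pendant '[[[0,0,0,0,0,1,0],[0,0,0,0,0,1,0],[0,0,0,0,0,1,0],[0,0,0,0,0,1,0],[0,0,0,0,0,1,0],[0,0,0,0,0,1,0],[0,0,0,0,0,0,0]]]'
cat > tgt.py <<'E'
# shift in tool axes (units of 0.8 m) to put the pad corner at radius rc mm from the nut axis, tilt 15 deg
from h import *
from station import monitor
import sys
rc=float(sys.argv[1])/1e3; zt=float(sys.argv[2]); N=np.array([.4988,-.0838])
st=monitor.sense(); M=R.from_quat(st["tool_rot"]).as_matrix(); T=st["tcp_pos"]
u=np.array([np.cos(.262),np.sin(.262)]); A=np.array([.0113,.0065])+rc*u
print("A now(mm)",(M.T@(np.r_[N,T[2]]-T))[:2]*1e3,"rot",R.from_matrix(M).as_rotvec().round(3))
d=np.r_[N-M[:2,:2]@A,zt]-T; print("shift units",(M.T@d/.8).round(4),"q6",st["q"][5])
E
python3 tgt.py 36 .081; python3 mk.py w11 .077
```

```text
t: 11.75
tcp_pos: [0.5453, -0.0663, 0.1049]
tool_rot: [0.674, 0.738, 0.001, 0.001]
force: [-0.0, 0.1, -0.3]
finger_gap: -0.005
gripper_force: 0.0
t: 13.75
tcp_pos: [0.5454, -0.0663, 0.1049]
tool_rot: [0.933, -0.361, 0.001, -0.0]
force: [-0.7, 0.8, -0.4]
finger_gap: 0.001
gripper_force: 0.0
t: 14.45
tcp_pos: [0.5452, -0.0663, 0.1049]
tool_rot: [0.748, -0.664, 0.001, -0.0]
force: [-0.6, -0.8, -0.1]
finger_gap: -0.0
gripper_force: 0.0
A now(mm) [11.9171154  48.10012603] rot [-2.348e+00  2.085e+00 -2.000e-03]
shift units [-0.0427  0.0404  0.0298] q6 2.6982101572677046
tcp [ 0.545  -0.0663  0.1049] phi -1.449 q1,q6 [-0.325  2.695] F [-0.   0.3  1. ] t 14.5 tilt [ 4.0e-04 -1.4e-03 -1.0e+00]
marker [(np.float64(0.6331645131111145), np.int64(240), np.float64(0.0), np.float64(-0.002)), (np.float64(0.6427201747894287), np.int64(244), np.float64(-0.001), np.float64(-0.001)), (np.float64(0.6429837703704835), np.int64(241), np.float64(0.0), np.float64(-0.001)), (np.float64(0.6500405550003052), np.int64(237), np.float64(0.001), np.float64(-0.002))]
```

```bash
python3 -m pendant '[[[-0.0214,0.0202,0,0,0,0,0],[-0.0213,0.0202,0,0,0,0,0],[0,0,0.03,0,0,0,0],[0.006,0.0016,0,0,0,0,0],[0.004,0.001,0,0,0,0,0],[0.003,0.0008,0,0,0,0,0],[0,0,0,0,0,0,0]]]'; python3 -m pendant '[[[-0.0017,0.0055,-0.00007,0,0,-1,0],[-0.0017,0.0055,-0.00007,0,0,-1,0],[-0.0017,0.0055,-0.00007,0,0,-1,0],[-0.0017,0.0055,-0.00007,0,0,-1,0],[-0.0017,0.0055,-0.00007,0,0,-1,0],[-0.0017,0.0055,-0.00007,0,0,-1,0],[-0.0017,0.0055,-0.00007,0,0,-1,0],[-0.0017,0.0055,-0.00007,0,0,-1,0]]]'
python3 mk.py w12 .078; python3 tgt.py 25.5 .0815
```

```text
t: 15.2
tcp_pos: [0.5068, -0.0456, 0.081]
tool_rot: [0.748, -0.664, -0.001, -0.002]
force: [2.2, 10.0, -3.5]
finger_gap: -0.002
gripper_force: 4.9
t: 16.0
tcp_pos: [0.4703, -0.0548, 0.0813]
tool_rot: [0.971, -0.24, -0.002, -0.001]
force: [-1.7, 3.5, -1.6]
finger_gap: 0.001
gripper_force: 1.9
tcp [ 0.4699 -0.0552  0.0813] phi -0.481 q1,q6 [-0.354  1.697] F [-2.7  2.8 -1.7] t 16.05 tilt [-4.3e-03  1.0e-04 -1.0e+00]
marker [(np.float64(0.5598342299461365), np.int64(299), np.float64(-0.001), np.float64(0.001)), (np.float64(0.561416232585907), np.int64(298), np.float64(0.0), np.float64(0.0)), (np.float64(0.5622329950332642), np.int64(300), np.float64(-0.001), np.float64(0.0)), (np.float64(0.5630429983139038), np.int64(299), np.float64(0.0), np.float64(-0.001))]
A now(mm) [38.86413114 12.01826975] rot [-3.05   0.748  0.007]
shift units [ 0.0037 -0.0014 -0.0003] q6 1.6973944208825378
```

```bash
python3 -m pendant '[[[-0.0015,0.0055,-0.00007,0,0,-1,0],[-0.0015,0.0055,-0.00007,0,0,-1,0],[-0.0017,0.0055,-0.00007,0,0,-1,0],[-0.0017,0.0055,-0.00007,0,0,-1,0],[-0.0017,0.0055,-0.00007,0,0,-1,0],[-0.0017,0.0055,-0.00007,0,0,-1,0],[-0.0017,0.0055,-0.00007,0,0,-1,0],[-0.0017,0.0055,-0.00007,0,0,-1,0],[-0.0017,0.0055,-0.00007,0,0,-1,0],[-0.0017,0.0055,-0.00007,0,0,-1,0],[-0.0017,0.0055,-0.00007,0,0,-1,0],[-0.0017,0.0055,-0.00007,0,0,-1,0],[-0.0017,0.0055,-0.00007,0,0,-1,0],[-0.0017,0.0055,-0.00007,0,0,-1,0],[-0.0017,0.0055,-0.00007,0,0,-1,0],[-0.0017,0.0055,-0.00007,0,0,-1,0]]]'
python3 mk.py w13 .0785; python3 tgt.py 25.5 .0815
```

```text
t: 17.65
tcp_pos: [0.4784, -0.1199, 0.0823]
tool_rot: [0.753, 0.658, -0.001, -0.0]
force: [-4.4, -5.2, -2.7]
finger_gap: 0.002
gripper_force: 3.2
tcp [ 0.4798 -0.1207  0.0824] phi 1.439 q1,q6 [-0.471 -0.336] F [-3.  -5.5 -3.9] t 17.7 tilt [-2.7e-03  5.0e-04 -1.0e+00]
marker [(np.float64(0.5031245410442353), np.int64(48), np.float64(-0.001), np.float64(-0.001)), (np.float64(0.5063027918338776), np.int64(46), np.float64(-0.001), np.float64(0.0)), (np.float64(0.5063541948795319), np.int64(48), np.float64(0.0), np.float64(0.0)), (np.float64(0.5073660135269165), np.int64(44), np.float64(-0.002), np.float64(0.0))]
A now(mm) [39.05979104 13.95858418] rot [ 2.361  2.069 -0.003]
shift units [0.0039 0.0011 0.0011] q6 -0.336113699722571
```

```bash
python3 -m pendant '[[[-0.0017,0.0055,-0.00007,0,0,-1,0],[-0.0017,0.0055,-0.00007,0,0,-1,0],[-0.0017,0.0055,-0.00007,0,0,-1,0],[-0.0017,0.0055,-0.00007,0,0,-1,0],[-0.0017,0.0055,-0.00007,0,0,-1,0],[-0.0015,0.0055,-0.00007,0,0,-1,0],[-0.0015,0.0055,-0.00007,0,0,-1,0],[-0.0015,0.0055,-0.00007,0,0,-1,0],[-0.0017,0.0055,-0.00007,0,0,-1,0],[-0.0017,0.0055,-0.00007,0,0,-1,0],[-0.0017,0.0055,-0.00007,0,0,-1,0],[-0.0017,0.0055,-0.00007,0,0,-1,0],[-0.0017,0.0055,-0.00007,0,0,-1,0],[-0.0017,0.0055,-0.00007,0,0,-1,0],[-0.0017,0.0055,-0.00007,0,0,-1,0],[-0.0017,0.0055,-0.00007,0,0,-1,0],[-0.0017,0.0055,-0.00007,0,0,-1,0],[-0.0017,0.0055,-0.00007,0,0,-1,0],[-0.0017,0.0055,-0.00007,0,0,-1,0],[-0.0017,0.0055,-0.00007,0,0,-1,0]]]'
python3 mk.py w14 .079; python3 tgt.py 25.5 .0815
```

```text
t: 19.7
tcp_pos: [0.5364, -0.0732, 0.0844]
tool_rot: [-0.339, 0.941, -0.002, 0.002]
force: [1.0, -0.9, -0.0]
finger_gap: 0.001
gripper_force: 0.9
tcp [ 0.5359 -0.0724  0.0843] phi -2.446 q1,q6 [-0.341 -2.607] F [ 1.7 -0.3 -0.6] t 19.75 tilt [-0.0026 -0.0048 -1.    ]
marker [(np.float64(0.548900306224823), np.int64(167), np.float64(-0.001), np.float64(0.0)), (np.float64(0.5495886325836181), np.int64(169), np.float64(-0.002), np.float64(0.001)), (np.float64(0.5522963404655457), np.int64(170), np.float64(0.0), np.float64(0.001)), (np.float64(0.5533534288406372), np.int64(166), np.float64(-0.002), np.float64(0.0))]
A now(mm) [35.75645761 15.05282185] rot [-1.07   2.949 -0.006]
shift units [-0.0002  0.0025  0.0035] q6 -2.6074842728317456
```

```bash
python3 -m pendant '[[[-0.012,-0.003,0,0,0,0,0],[0,0,-0.04,0,0,0,0],[0,0,0,0,0,1,0],[0,0,0,0,0,1,0],[0,0,0,0,0,1,0],[0,0,0,0,0,1,0],[0,0,0,0,0,1,0],[0,0,0,0,0,1,0],[0,0,0,0,0,1,0],[0,0,0,0,0,1,0],[0,0,0,0,0,1,0],[0,0,0,0,0,1,0],[0,0,0,0,0,1,0],[0,0,0,0,0,1,0],[0,0,0,0,0,1,0],[0,0,0,0,0,1,0],[0,0,0,0,0,1,0],[0,0,0,0,0,1,0],[0,0,0,0,0,1,0],[0,0,0,0,0,1,0]]]' && python3 -m pendant '[[[0,0,0,0,0,1,0],[0,0,0,0,0,1,0],[0,0,0,0,0,1,0],[0,0,0,0,0,1,0],[0,0,0,0,0,1,0],[0,0,0,0,0,1,0],[0,0,0,0,0,1,0],[0,0,0,0,0,1,0],[0,0,0,0,0,1,0],[0,0,0,0,0,1,0],[0,0,0,0,0,1,0],[0,0,0,0,0,1,0],[0,0,0,0,0,0,0]]]'
python3 mk.py w15 .079;python3 tgt.py 36 .084
```

```text
t: 21.75
tcp_pos: [0.5437, -0.0676, 0.1156]
tool_rot: [0.674, 0.739, 0.0, 0.001]
force: [1.0, -0.3, 0.7]
finger_gap: 0.002
gripper_force: 0.0
t: 23.05
tcp_pos: [0.5436, -0.0676, 0.1156]
tool_rot: [0.993, 0.114, 0.001, 0.0]
force: [0.3, -0.4, -0.3]
finger_gap: -0.002
gripper_force: 0.0
tcp [ 0.5434 -0.0675  0.1155] phi 0.232 q1,q6 [-0.328  1.011] F [ 0.2 -0.2  0.4] t 23.1 tilt [ 1.e-03  5.e-04 -1.e+00]
marker [(np.float64(0.9627205014228821), np.int64(206), np.float64(0.0), np.float64(-0.002)), (np.float64(0.9629846096038819), np.int64(207), np.float64(-0.001), np.float64(-0.002)), (np.float64(0.963842260837555), np.int64(204), np.float64(0.002), np.float64(-0.002)), (np.float64(0.9641999006271362), np.int64(211), np.float64(-0.002), np.float64(-0.001))]
A now(mm) [-47.17275528   5.570852  ] rot [3.12e+00 3.63e-01 2.00e-03]
shift units [-0.1166 -0.0128  0.0393] q6 1.011269934268371
```

```bash
python3 -m pendant '[[[-0.0389,-0.0043,0,0,0,0,0],[-0.0389,-0.0043,0,0,0,0,0],[-0.0388,-0.0042,0,0,0,0,0],[0,0,0,0,0,0,0],[0,0,0.039,0,0,0,0],[0.006,0.0016,0,0,0,0,0],[0.004,0.001,0,0,0,0,0],[0.003,0.0008,0,0,0,0,0],[0,0,0,0,0,0,0]]]'; python3 tgt.py 25 .084; python3 -m pendant '[[[-0.0017,0.0055,-0.00007,0,0,-1,0],[-0.0017,0.0055,-0.00007,0,0,-1,0],[-0.0017,0.0055,-0.00007,0,0,-1,0],[-0.0017,0.0055,-0.00007,0,0,-1,0],[-0.0017,0.0055,-0.00007,0,0,-1,0],[-0.0017,0.0055,-0.00007,0,0,-1,0]]]'
python3 mk.py w16 .08; python3 tgt.py 25.5 .0815
```

```text
t: 24.0
tcp_pos: [0.4584, -0.0781, 0.084]
tool_rot: [0.993, 0.116, -0.002, -0.001]
force: [-5.0, 0.3, -3.2]
finger_gap: 0.002
gripper_force: 2.3
A now(mm) [37.97051131 14.86980987] rot [-3.118 -0.365  0.008]
shift units [0.0032 0.0024 0.    ] q6 0.9290524887582353
t: 24.6
tcp_pos: [0.4649, -0.1048, 0.0848]
tool_rot: [0.887, 0.461, -0.001, -0.001]
force: [-5.1, -1.2, -0.0]
finger_gap: 0.001
gripper_force: 2.3
tcp [ 0.4656 -0.1056  0.0849] phi 0.962 q1,q6 [-0.457  0.153] F [-5.6 -1.9 -1.6] t 24.65 tilt [-0.0015 -0.0023 -1.    ]
marker [(np.float64(0.4968454420566559), np.int64(202), np.float64(-0.001), np.float64(0.0)), (np.float64(0.49748299121856693), np.int64(203), np.float64(-0.002), np.float64(0.0)), (np.float64(0.4980412960052491), np.int64(201), np.float64(0.0), np.float64(0.0)), (np.float64(0.5017356514930726), np.int64(199), np.float64(-0.001), np.float64(-0.001))]
A now(mm) [36.91268018 14.75481618] rot [-2.784 -1.453  0.004]
shift units [0.0012 0.0021 0.0042] q6 0.15342377452173747
```

```bash
python3 -m pendant '[[[-0.0017,0.0055,-0.00007,0,0,-1,0],[-0.0017,0.0055,-0.00007,0,0,-1,0],[-0.0017,0.0055,-0.00007,0,0,-1,0],[-0.0017,0.0055,-0.00007,0,0,-1,0],[-0.0017,0.0055,-0.00007,0,0,-1,0],[-0.0017,0.0055,-0.00007,0,0,-1,0],[-0.0015,0.0055,-0.00007,0,0,-1,0],[-0.0015,0.0055,-0.00007,0,0,-1,0],[-0.0015,0.0055,-0.00007,0,0,-1,0],[-0.0017,0.0055,-0.00007,0,0,-1,0],[-0.0017,0.0055,-0.00007,0,0,-1,0],[-0.0017,0.0055,-0.00007,0,0,-1,0],[-0.0017,0.0055,-0.00007,0,0,-1,0],[-0.0017,0.0055,-0.00007,0,0,-1,0],[-0.0017,0.0055,-0.00007,0,0,-1,0],[-0.0017,0.0055,-0.00007,0,0,-1,0],[-0.0017,0.0055,-0.00007,0,0,-1,0],[-0.0017,0.0055,-0.00007,0,0,-1,0],[-0.0017,0.0055,-0.00007,0,0,-1,0],[-0.0017,0.0055,-0.00007,0,0,-1,0]]]'
python3 mk.py w17 .081
python3 -m pendant '[[[-0.0017,0.0055,-0.00007,0,0,-1,0],[-0.0017,0.0055,-0.00007,0,0,-1,0],[-0.0017,0.0055,-0.00007,0,0,-1,0]]]'
python3 mk.py w18 .081; python3 tgt.py 25.5 .0815
```

```text
t: 26.65
tcp_pos: [0.5379, -0.0897, 0.0868]
tool_rot: [-0.108, 0.994, -0.001, 0.002]
force: [-0.7, -1.4, -0.2]
finger_gap: -0.002
gripper_force: 0.7
tcp [ 0.5379 -0.089   0.0868] phi -2.922 q1,q6 [-0.369 -2.159] F [-0.3 -0.9  0.5] t 26.7 tilt [-0.0033 -0.0023 -1.    ]
marker [(np.float64(0.5136330842971802), np.int64(344), np.float64(-0.002), np.float64(0.0)), (np.float64(0.5214033842086793), np.int64(341), np.float64(-0.001), np.float64(0.001)), (np.float64(0.5219170570373535), np.int64(347), np.float64(-0.002), np.float64(-0.001)), (np.float64(0.5267063856124878), np.int64(342), np.float64(-0.002), np.float64(0.001))]
t: 27.0
tcp_pos: [0.5376, -0.076, 0.0869]
tool_rot: [-0.283, 0.959, -0.001, 0.002]
force: [-0.6, -1.1, -0.2]
finger_gap: -0.002
gripper_force: 0.7
tcp [ 0.5372 -0.0753  0.0868] phi -2.565 q1,q6 [-0.345 -2.493] F [ 0.5 -0.7  0.6] t 27.05 tilt [-0.0022 -0.003  -1.    ]
marker [(np.float64(0.5867996215820312), np.int64(3), np.float64(0.001), np.float64(0.0)), (np.float64(0.5881287574768067), np.int64(5), np.float64(0.0), np.float64(-0.001)), (np.float64(0.5889241218566895), np.int64(0), np.float64(0.001), np.float64(0.001)), (np.float64(0.5896154642105104), np.int64(2), np.float64(0.0), np.float64(0.0))]
A now(mm) [36.82748489 13.83380529] rot [-0.893  3.009 -0.004]
shift units [0.0011 0.0009 0.0067] q6 -2.493134450856975
```

```bash
python3 -m pendant '[[[-0.012,-0.003,0,0,0,0,0],[0,0,-0.05,0,0,0,0],[0,0,0,0,0,1,0],[0,0,0,0,0,1,0],[0,0,0,0,0,1,0],[0,0,0,0,0,1,0],[0,0,0,0,0,0.23,0],[0,0,0,0,0,0,0]]]'
cat > bar.py <<'E'
from h import *
from station import monitor
import sys
p,r,zt,b=[float(x) for x in sys.argv[1:5]]   # jig-frame offset (-p,r) mm at bar angle b
N=np.array([.4988,-.0838]); th=.07-b
st=monitor.sense(); M=R.from_quat(st["tool_rot"]).as_matrix(); T=st["tcp_pos"]
X=np.array([np.cos(th),np.sin(th)]);Y=np.array([-X[1],X[0]])
d=np.r_[N-X*p/1e3+Y*r/1e3,zt]-T; print("tcp",T.round(4),"phi",np.arctan2(M[1,0],M[0,0]).round(3),"in bar frame",((T[:2]-N)@np.c_[X,Y]*1e3).round(1),"shift",(M.T@d/.8).round(4),"q",st["q"].round(2),"F",st["force"].round(1))
E
python3 bar.py 35 75 .058 0
python3 - <<'E'
from h import *
from station import eyes
s=eyes.snapshot("wrist");np.savez("w19.npz",**s);cv2.imwrite("pics/w19.png",s["pixels"][...,::-1])
d=s["depth"];v,u=np.mgrid[:400,:640]; P=(s["eye"]+ray(s,np.c_[u.ravel(),v.ravel()].astype(float))*d.reshape(-1,1)).reshape(400,640,3)
rr=np.hypot(P[...,0]-.4988,P[...,1]+.0838); k=(rr>.012)&(rr<.024)&(P[...,2]>.06)&(P[...,2]<.086); print(k.sum(),np.median(P[k][:,2]))
E
```

```text
t: 27.85
tcp_pos: [0.546, -0.0723, 0.1259]
tool_rot: [-0.031, 1.0, -0.0, 0.001]
force: [0.1, 0.3, 0.7]
finger_gap: -0.0
gripper_force: 0.0
tcp [ 0.546  -0.0723  0.1259] phi -3.079 in bar frame [47.9  8.2] shift [0.1043 0.0827 0.0848] q [-0.33  0.6   1.73  0.    0.82 -1.97] F [0.1 0.3 0.7]
3824 0.08138683861726399
```

View pics/w19.png

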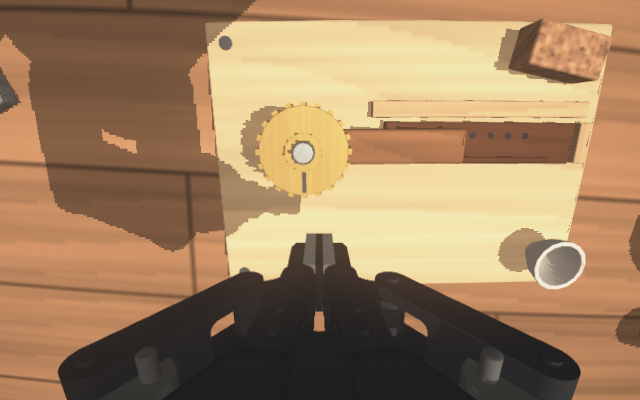

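The nut top is at 81.4 mm and the marker is back at jig +x, so the nut is two turns loose. The bar still lies over the bridge, with its free end at (465,145). Next is the push.

```bash
python3 -m pendant '[[[0.0348,0.0276,0,0,0,0,0],[0.0348,0.0276,0,0,0,0,0],[0.0347,0.0275,0,0,0,0,0],[0,0,0,0,0,0,0],[0,0,0.043,0,0,0,0],[0,0,0.043,0,0,0,0],[0,0,0,0,0,0,0]]]'
python3 bar.py 23.3 75 .057 0
```

```text
t: 28.6
tcp_pos: [0.4565, -0.0113, 0.0538]
tool_rot: [-0.031, 1.0, 0.001, -0.003]
force: [-0.2, -0.4, 0.3]
finger_gap: -0.005
gripper_force: 0.0
tcp [ 0.4565 -0.0113  0.0538] phi -3.079 in bar frame [-37.2  75.3] shift [-0.0173 -0.0002 -0.0041] q [-0.27  0.67  1.99  0.    0.49 -1.9 ] F [-0.2 -0.4  0.3]
```

```bash
python3 -m pendant '[[[-0.008,0,-0.004,0,0,0,0],[-0.008,0,0,0,0,0,0],[-0.0057,0.0016,0,0,0,0.5,0],[-0.0057,0.0016,0,0,0,0.5,0],[-0.0057,0.0016,0,0,0,0.5,0],[-0.0057,0.0016,0,0,0,0.5,0],[-0.0057,0.0016,0,0,0,0.5,0],[-0.0057,0.0016,0,0,0,0.5,0]]]'
python3 bar.py 23.3 75 .057 0.36
```

```text
t: 29.4
tcp_pos: [0.4996, -0.0056, 0.0621]
tool_rot: [0.149, 0.989, -0.0, 0.001]
force: [-1.3, 0.1, 0.2]
finger_gap: -0.001
gripper_force: 0.6
tcp [ 0.4996 -0.0056  0.0621] phi 2.842 in bar frame [-21.6  75.2] shift [ 0.0021 -0.0003  0.0064] q [-0.24  0.67  1.89 -0.    0.58 -1.51] F [-1.3  0.1  0.2]
```

```bash
python3 -m pendant '[[[0,0,0.005,0,0,0,0],[-0.0057,0.0016,0,0,0,0.5,0],[-0.0057,0.0016,0,0,0,0.5,0],[-0.0057,0.0016,0,0,0,0.5,0],[-0.0057,0.0016,0,0,0,0.5,0],[-0.0057,0.0016,0,0,0,0.5,0],[-0.0057,0.0016,0,0,0,0.5,0],[-0.0057,0.0016,0,0,0,0.5,0],[-0.0057,0.0016,0,0,0,0.5,0]]]'
python3 bar.py 23.3 75 .057 0.84
```

```text
t: 30.3
tcp_pos: [0.5351, -0.0141, 0.057]
tool_rot: [0.379, 0.925, 0.0, 0.0]
force: [-0.7, 0.6, -0.2]
finger_gap: 0.0
gripper_force: 0.5
tcp [ 0.5351 -0.0141  0.057 ] phi 2.363 in bar frame [-22.5  75.3] shift [ 0.001  -0.0004  0.0001] q [-0.24  0.7   1.8   0.    0.64 -1.03] F [-0.7  0.6 -0.2]
```

Perfect tracking. I continue to about 1.4 rad, then back off, lift clear and check.

```bash
python3 -m pendant '[[[-0.0057,0.0016,0,0,0,0.5,0],[-0.0057,0.0016,0,0,0,0.5,0],[-0.0057,0.0016,0,0,0,0.5,0],[-0.0057,0.0016,0,0,0,0.5,0],[-0.0057,0.0016,0,0,0,0.5,0],[-0.0057,0.0016,0,0,0,0.5,0],[-0.0057,0.0016,0,0,0,0.5,0],[-0.0057,0.0016,0,0,0,0.5,0],[-0.0057,0.0016,0,0,0,0.5,0],[0,0,0,0,0,0,0]]]'
python3 bar.py 23.3 75 .057 1.38
python3 -m pendant '[[[0.02,0,0,0,0,0,0],[0,0,-0.06,0,0,0,0],[0,0,-0.06,0,0,0,0],[0.05,0,-0.05,0,0,0,0],[0,0,0,0,0,0,0],[0,0,0,0,0,0,0]]]'
python3 - <<'E'
from h import *
from station import eyes
s=eyes.snapshot("wrist");np.savez("w20.npz",**s);cv2.imwrite("pics/w20.png",s["pixels"][...,::-1])
s=eyes.snapshot("top");np.savez("top2.npz",**s);cv2.imwrite("pics/top2.png",cv2.resize(s["pixels"][150:260,230:370,::-1],None,fx=5,fy=5,interpolation=cv2.INTER_CUBIC))
E
```

```text
t: 31.3
tcp_pos: [0.5668, -0.0431, 0.057]
tool_rot: [0.612, 0.791, 0.001, 0.001]
force: [-0.2, -0.7, 0.4]
finger_gap: 0.001
gripper_force: 0.0
tcp [ 0.5668 -0.0431  0.057 ] phi 1.825 in bar frame [-21.8  76.2] shift [ 0.0019 -0.0015  0.    ] q [-0.27  0.73  1.71  0.    0.7  -0.53] F [-0.2 -0.7  0.4]
t: 31.9
tcp_pos: [0.5526, 0.0086, 0.1885]
tool_rot: [0.611, 0.792, 0.0, 0.001]
force: [-0.7, -0.2, 0.4]
finger_gap: 0.001
gripper_force: 0.0
```

View pics/w20.png

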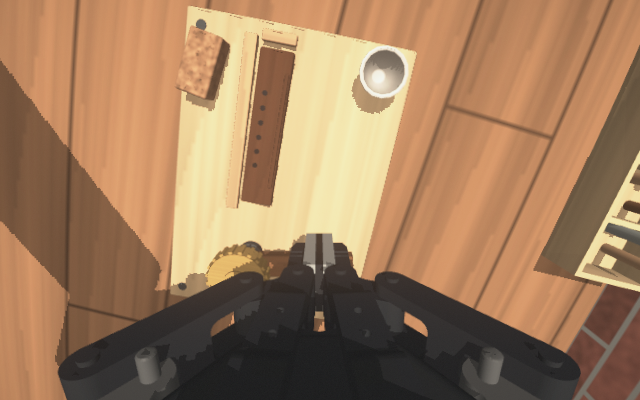

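The bridge is fully exposed beside its fence, from (270,50) to (258,205). The bar now lies sideways at (290,260), partly hidden by the fingers. One more look for the nut marker and the bar angle.

```bash
python3 -m pendant '[[[-0.05,0,0,0,0,0,0],[-0.05,0,0,0,0,0,0],[-0.05,0,0,0,0,0,0],[-0.05,0,0,0,0,0,0],[0,0,0,0,0,0,0],[0,0,0,0,0,0,0],[0,0,0,0,0,0,0]]]'
python3 mk.py w21 .081
```

```text
t: 32.7
tcp_pos: [0.5917, -0.1469, 0.1858]
tool_rot: [0.612, 0.791, -0.0, -0.002]
force: [0.2, -0.2, -0.4]
finger_gap: -0.001
gripper_force: 0.0
tcp [ 0.5919 -0.1466  0.1862] phi 1.825 q1,q6 [-0.426 -0.68 ] F [ 0.7 -1.1 -0.9] t 32.75 tilt [ 0.0022 -0.0023 -1.    ]
marker [(np.float64(0.5643065690994263), np.int64(4), np.float64(0.0), np.float64(0.0)), (np.float64(0.5651953101158143), np.int64(4), np.float64(-0.001), np.float64(0.0)), (np.float64(0.5687920689582825), np.int64(4), np.float64(-0.002), np.float64(0.0)), (np.float64(0.5727959752082825), np.int64(6), np.float64(-0.002), np.float64(-0.001))]
```

View pics/w21.png

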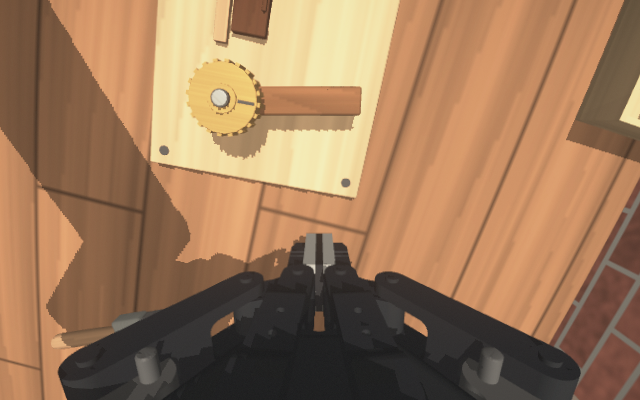

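The nut marker is back at 4°, which is two full turns. The bar points from (220,98) to (360,100), about 80° away from the bridge, and the robot is clear of everything, so I hand in.

```bash
python3 -c "
from station import job
print(job.sign_off())"
```

```text
the job is handed in; nothing more can be done
None
```

The nut is loosened two full turns, the bar is swung about 1.4 rad off the bridge, the bridge looks undisturbed in the last pictures, and the job is handed in; sign-off gave no verdict.

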